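# Make up two craft kits, one part from a toggle clamp

## Robot

A 6-joint arm with a two-finger parallel gripper is mounted at the origin on the work surface. World frame = base frame: x ahead of the robot, y to its left, z up, the work surface at z = 0. Lengths are in m, angles in rad, forces in N, time in s.
With the tool pointing down it reaches from about 0.325 to 0.75 m from the base axis. Payload 7.6 kg.
Tool frame: the origin (TCP) lies midway between the tips of the shut fingers; the grasp point (between the pads) lies 19 mm behind it; x points along the fingers, y is the direction in which the jaws open and shut, and the axes are right-handed (so a half turn about x gives the same grasp; the last joint's range is limited). The gripper opens to 85 mm and grips with 20 to 120 N. Pads are 22 mm wide; open, the fingers measure 114 mm over their backs; the gripper's body (76 mm by 85 mm) begins 54 mm behind the grasp point. The pads swing forward as they close: fully open they stand 13 mm farther back than shut.
Start: joints at [-1.395, 0.052, 1.401, -0, 1.689, -0.07], TCP at [0.128, -0.509, 0.231] pointing down, gripper open.
Joint ranges: [-2.9, 2.9], [-0.91, 2.17], [0.12, 2.37], [-1.06, 4.2], [0.26, 2.73], [-2.93, 2.93]. Speed limits (rad/s): [2.57, 2.57, 3.01, 3.14, 3.14, 3.14].

## Interface

Orientations are given as a unit quaternion [x, y, z, w].
In Python, from cell import manip gives the robot as it stands. The module is installed in compiled form; this text tells all that it offers.
- The arm moves only by the tool apply_moves, never from a script. Its argument "targets" is a list of rows, each a list of 4 numbers: the shift along the tool's x, y, z in mm, then the turn about the tool's x in rad. A call has 1 to 12 rows; each row is the pose to reach, as a shift and turn from the pose measured when the call began, along the tool's axes at that moment; what a row does not reach only later rows make up. A row lasts 1/8 s, in which the tool goes at most 62.5 mm and 10.7 degrees, less where a joint would pass 70% of its speed; a pose out of reach is approached as far as the arm can. A call with a gripper value outside its range is refused whole. "grip" is the opening, from 0 (shut) to 1 (fully open), set as the call begins (left out, the last holds). The fingers move at their own pace and stop on an object; "grip_force" is the grip in N (left out, the last holds). Time passes only in rows, so rows that repeat a pose let the fingers close. It gives the time, the measured TCP pose, the force and the opening at its end, in the units of the state.
- manip.read_state(): the state, without advancing time (a new reading comes with each control period).
- manip.camera(name): name is "side" or "top"; returns a dict with "img" (400x640x3 uint8, red, green, blue), "fx", "fy", "cx", "cy" (pixels), "world_from_camera" (4x4, takes a point from camera to world coordinates). Camera axes: x right, y up, looking along -z (the intrinsics and any distortion apply to the point x, -y, -z); pixel columns grow to the right and rows downward; lengths in m; the calibration is good to about 2 mm. A picture is of the moment at which its call begins. There is no depth.
- manip.finish_job(): hands the job in, once; it reports no verdict.
Trained networks look in the newest picture that a camera, given by its name, has taken for a name from the list of things; names that differ only in an ending like _2 or _b are one class to them, and where a whole thing is asked for, a point or a joint stands for the part that bears it (a point fixed in the world has none). Each returns a list of dicts, best first, with "confidence" (0 to 1); they miss things now and then, are a little off and sometimes report something else, mostly with a low value. They report only what shows in the picture. A call takes as long as a camera call. They do not tell look-alikes from the thing itself.
- manip.boxes_of(camera, name): "position" ([x, y, z] in m, in world coordinates, good to about 4 mm: the middle of the surface that is visible of it).
- manip.cut_out(camera, name): "region" (400x640 bool, what is visible of it).
The state is a dict: "clock": time; "qpos": joint angles; "qvel": joint speeds; "effort": joint torques, N m; "tcp_pos": TCP position; "eef_rot": TCP orientation; "contact_force": force on the tool from outside, world axes, zero at the start; "wrist_torque": the same for the moment, N m; "opening": finger opening in m.
Only numpy, scipy, OpenCV 4.12 (cv2) and the standard library are available. Lean on these libraries where they do the work, as an engineer would, in place of code of your own. Each camera call takes 0.05 s, during which the arm holds its last target.

## Task

Make up the two craft kits: the large tin and the tall tape roll go into the long tray, the small tin and the glued wooden block go into the square tray, one thing to each compartment, each standing upright and flat on the tray's floor. The block is still in the toggle clamp: flip the clamp's handle over centre until it stays open before you take the block out, and leave the clamp open.

Things in the scene. Friction and masses are not known exactly. Their poses are not given: they have to be found in the camera images.
- long_tray: Fixed. Origin: centre of its underside on the table, z up. Shallow oblong wooden tray, 90 mm (its x) by 190 mm (its y), walls 5 mm thick and 18 mm high, inner floor 5 mm above the table. A 5 mm divider across the middle makes two equal compartments, each 80 mm (x) by 87 mm (y), centred at y = +46 and -46 mm, x = 0. Either thing may have either compartment.
- square_tray: Fixed. Origin: centre of its underside on the table, z up. Shallow square wooden tray, 145 by 145 mm, walls 5 mm thick and 18 mm high, inner floor 5 mm above the table. A 5 mm divider along its x makes two equal compartments, each 135 mm (x) by 65 mm (y), centred at y = +35 and -35 mm, x = 0. Either thing may have either compartment.
- large_tin: Closed upright cylindrical metal tin with plain white label, diameter 60 mm, height 70 mm, about 0.25 kg. Stands loose on the table. Origin: centre of its underside, z up along its axis.
- small_tin: Closed upright cylindrical metal tin with plain white label, diameter 42 mm, height 55 mm, about 0.1 kg. Stands loose on the table. Origin: centre of its underside, z up along its axis.
- tape_roll: Tall roll of pale paper tape standing on end, outer diameter 64 mm, open core hole of 40 mm diameter, height 48 mm, about 0.1 kg. Loose on the table. Origin: centre of its underside, z up along its axis. (The flat black and brown rolls at the far side are not part of the job.)
- block: Glued wooden card-holder block, 46 mm (its x) by 36 mm (its y) by 45 mm high, about 0.06 kg, a 5 mm slot sawn 10 mm deep along the middle of its top (along x). Loose, but lies in the clamp fixture's nest under the clamp arm, its axes parallel to the fixture's. Origin: centre of its underside, z up.
- clamp_base: Fixed. Origin: centre of its underside on the table, z up. Toggle clamp fixture: plywood base 180 (its x) x 90 (y) x 10 mm, steel bracket in the middle (top 74 mm), and at +x the block's nest, centred at x = 60 mm, y = 0, with low strips on its y sides and far x end (tops 18 mm); the block stands on the base at 10 mm. The clamp turns about the line x = 0, z = 64 mm (along y).
- clamp (a joint): Clamp angle, rad: 0 clamped, 1.92 open. Arm (62 mm) and red handle (90 mm, tip 18 mm thick) are one piece, 62 degrees apart. Clamped, the arm lies level along fixture +x over the block, the handle leans 28 degrees from upright to +x; flip it over the top to -x (under 2 N at the tip). Beyond 1.0 rad it drops open by its weight: handle nearly level to -x, arm up. It stays at either end.
- handle_tip (a point): Outer end of the clamp handle, on the axis of its round red grip (18 mm thick, about 54 mm long), 90 mm from the pivot. Clamped: at x = 42 mm, y = 0 of the fixture, 143 mm above the table; open: at about x = -89 mm, 79 mm above the table.
Mind the look-alikes: they are no part of the job. What is shaped like the block but yellow is not meant.

How it is judged:
On the way:
1. the clamp is flipped open while the block still lies in its nest (value of joint clamp above 1.6 rad and horizontal distance between block and clamp_base below 0.075 m and z of block in the frame of clamp_base below 0.016 m and distance of block from where it was at the start of the episode below 0.012 m), for 0.2 s.
At the end, for the whole second after the job is handed in: Large tin and tape roll in different compartments of the long tray, small tin and block in different compartments of the square tray; each within its compartment, underside within 3 mm of the floor, upright within 0.1 rad, at rest. Clamp open (above 1.6 rad) (((x of large_tin in the frame of long_tray between -0.02 and 0.02 m and y of large_tin in the frame of long_tray between 0.028 and 0.066 m and z of large_tin in the frame of long_tray between 0.002 and 0.008 m and angle between each of large_tin, tape_roll's own z axis and vertical below 0.1 rad and x of tape_roll in the frame of long_tray between -0.02 and 0.02 m and y of tape_roll in the frame of long_tray between -0.066 and -0.028 m and z of tape_roll in the frame of long_tray between 0.002 and 0.008 m) or (x of large_tin in the frame of long_tray between -0.02 and 0.02 m and y of large_tin in the frame of long_tray between -0.066 and -0.028 m and z of large_tin in the frame of long_tray between 0.002 and 0.008 m and angle between each of large_tin, tape_roll's own z axis and vertical below 0.1 rad and x of tape_roll in the frame of long_tray between -0.02 and 0.02 m and y of tape_roll in the frame of long_tray between 0.028 and 0.066 m and z of tape_roll in the frame of long_tray between 0.002 and 0.008 m)) and ((x of small_tin in the frame of square_tray between -0.055 and 0.055 m and y of small_tin in the frame of square_tray between 0.018 and 0.053 m and z of small_tin in the frame of square_tray between 0.002 and 0.008 m and angle between each of small_tin, block's own z axis and vertical below 0.1 rad and x of block in the frame of square_tray between -0.055 and 0.055 m and y of block in the frame of square_tray between -0.053 and -0.018 m and z of block in the frame of square_tray between 0.002 and 0.008 m) or (x of small_tin in the frame of square_tray between -0.055 and 0.055 m and y of small_tin in the frame of square_tray between -0.053 and -0.018 m and z of small_tin in the frame of square_tray between 0.002 and 0.008 m and angle between each of small_tin, block's own z axis and vertical below 0.1 rad and x of block in the frame of square_tray between -0.055 and 0.055 m and y of block in the frame of square_tray between 0.018 and 0.053 m and z of block in the frame of square_tray between 0.002 and 0.008 m)) and value of joint clamp above 1.6 rad and linear speed of each of large_tin, tape_roll, small_tin, block below 0.02 m/s and angular speed of each of large_tin, tape_roll, small_tin, block below 0.2 rad/s); the robot touches nothing.
It also fails if it takes over 112 s, if anything falls off the work surface, if the arm or the gripper's body presses on something with over 40 N, if the wrist force passes 120 N, or if a joint passes its speed limit or range.

## Working session

There is one attempt and no reset: what is moved stays moved. The work goes in short steps, Python scripts to look and compute and a tool call to move; the robot and the scene stay as the last step left them, time stands still between calls to the robot, and variables do not carry over. Pictures are saved under pics/ and viewed, and the job is handed in when it is done.

Besides the shell and the picture viewer there is one more tool, called after "Emit:" as a command line: name --pt "numbers of a row" for each row, then --argument value for the rest. apply_moves: Moves the arm, as the interface text tells. Its arguments: {"type":"object","properties":{"targets":{"type":"array"},"grip":{"type":"number"},"grip_force":{"type":"number"}},"required":["targets"]}

```bash
mkdir -p pics; cat > h.py <<'E'
from cell import manip
import numpy as np, cv2
def snap(name,fn,crop=None,scale=1):
    c=manip.camera(name); im=c["img"][:,:,::-1].copy()
    if crop: x0,y0,x1,y1=crop; im=im[y0:y1,x0:x1]
    if scale!=1: im=cv2.resize(im,None,fx=scale,fy=scale,interpolation=cv2.INTER_CUBIC)
    cv2.imwrite("pics/"+fn,im); return c
def ray(c,u,v):
    T=np.array(c["world_from_camera"]); d=np.array([(u-c["cx"])/c["fx"],-(v-c["cy"])/c["fy"],-1.])
    return T[:3,3],T[:3,:3]@d
def onz(c,u,v,z):
    o,d=ray(c,u,v); return o+d*(z-o[2])/d[2]
def proj(c,p):
    T=np.array(c["world_from_camera"]); q=T[:3,:3].T@(np.array(p)-T[:3,3])
    return np.array([c["cx"]+c["fx"]*q[0]/-q[2], c["cy"]+c["fy"]*q[1]/q[2]])
E
python3 - <<'E'
from h import *
np.set_printoptions(precision=4,suppress=True)
for n in("top","side"):
    c=snap(n,n+"0.png"); print(n,{k:c[k] for k in c if k!="img"})
    for t in "long_tray square_tray large_tin small_tin tape_roll block clamp_base clamp handle_tip".split():
        print(t,[(round(b["confidence"],2),np.round(b["position"],3).tolist(),proj(c,b["position"]).round().tolist()) for b in manip.boxes_of(n,t)])
print(manip.read_state())
E
```

```text
top {'fx': 371.5752717798363, 'fy': 371.5752717798363, 'cx': 322.05849664225894, 'cy': 206.22868908964983, 'world_from_camera': array([[ 0.0073,  0.9875, -0.1577,  0.3975],
       [-1.    ,  0.0063, -0.0072,  0.0765],
       [-0.0061,  0.1578,  0.9875,  0.9206],
       [ 0.    ,  0.    ,  0.    ,  1.    ]])}
long_tray [(0.56, [0.602, -0.266, 0.006], [461.0, 184.0])]
square_tray [(0.94, [0.586, -0.012, 0.006], [360.0, 190.0])]
large_tin [(0.82, [0.426, 0.003, 0.073], [357.0, 253.0]), (0.56, [0.434, -0.228, 0.057], [457.0, 251.0])]
small_tin [(0.73, [0.432, -0.229, 0.056], [457.0, 252.0])]
tape_roll []
block [(0.75, [0.634, 0.398, 0.046], [193.0, 166.0])]
clamp_base [(0.88, [0.594, 0.24, 0.009], [260.0, 186.0])]
clamp [(0.7, [0.426, 0.003, 0.071], [357.0, 253.0]), (0.69, [0.603, 0.28, 0.108], [234.0, 173.0])]
handle_tip [(0.72, [0.603, 0.278, 0.108], [235.0, 172.0])]
side {'fx': 432.287021352846, 'fy': 432.287021352846, 'cx': 323.5190036320834, 'cy': 199.40699727665438, 'world_from_camera': array([[-0.9632,  0.1926, -0.1875,  0.3621],
       [-0.2681, -0.6381,  0.7217,  0.7254],
      
[... 612 characters left out ...]
.0])]
clamp_base [(0.72, [0.584, 0.266, 0.007], [271.0, 302.0])]
clamp [(0.86, [0.605, 0.288, 0.068], [254.0, 291.0])]
handle_tip [(0.71, [0.603, 0.292, 0.066], [254.0, 293.0]), (0.51, [0.588, 0.266, 0.008], [269.0, 302.0])]
{'clock': 1.0, 'qpos': array([-1.3953,  0.0522,  1.4007,  0.    ,  1.6886, -0.0703]), 'qvel': array([ 0.0002, -0.0004, -0.0008,  0.0012, -0.0001,  0.0002]), 'effort': array([  0.0013, -38.1551, -36.0313,   0.    ,   0.0003,   0.    ]), 'tcp_pos': array([ 0.1278, -0.5092,  0.2313]), 'eef_rot': array([ 0.7018,  0.0866, -0.7018,  0.0867]), 'contact_force': array([-0.0536,  0.7322,  0.4324]), 'wrist_torque': array([ 0.0388, -0.0341,  0.0631]), 'opening': 0.08556967699180373}
```

View pics/top0.png

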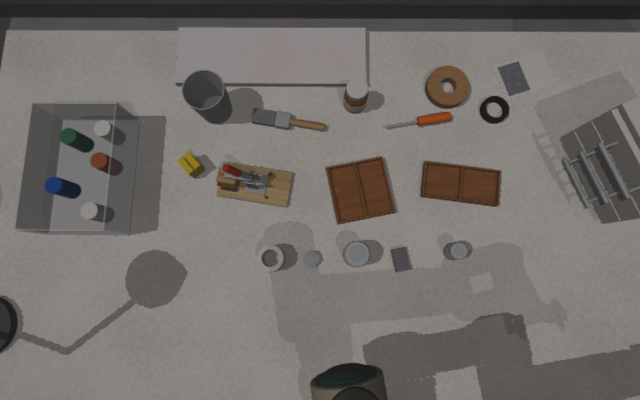

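View pics/side0.png

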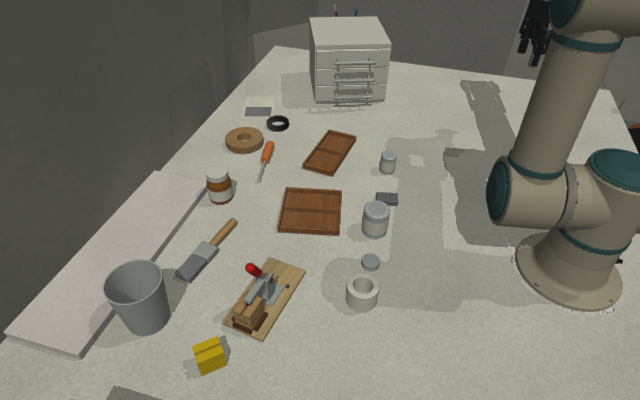

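The top picture shows the large tin at (357,253), the small tin at (458,251), the tape roll at (271,258), and the clamp with the brown block at (228,184). The yellow look-alike is at (190,164), the square tray at (360,190) and the long tray at (461,184). Next I fit known shapes to the cut-outs in both views.

```bash
cat > fit.py <<'E'
from h import *
from scipy.optimize import minimize
def cyl(r,h):
    a=np.linspace(0,2*np.pi,40,endpoint=False)
    return np.array([[r*np.cos(t),r*np.sin(t),z] for t in a for z in(0,h)])
def box(x,y,h,z0=0): return np.array([[i*x/2,j*y/2,z] for i in(1,-1) for j in(1,-1) for z in(z0,h)])
M=dict(large_tin=cyl(.03,.07),small_tin=cyl(.021,.055),tape_roll=cyl(.032,.048),long_tray=box(.09,.19,.018),square_tray=box(.145,.145,.018),clamp_base=box(.18,.09,.01),block=box(.046,.036,.045))
def sil(c,pts,p):
    x,y,t=p; R=np.array([[np.cos(t),-np.sin(t),0],[np.sin(t),np.cos(t),0],[0,0,1]])
    uv=np.array([proj(c,R@q+[x,y,0]) for q in pts]).astype(np.float32)
    m=np.zeros((1600,2560),np.uint8); h=cv2.convexHull(uv)
    cv2.fillConvexPoly(m,np.round((h*4+1.5)).astype(np.int32),1); return cv2.resize(m.astype(np.float32),(640,400),interpolation=cv2.INTER_AREA)
def fit(name,p0,cams,yaw=True,show=True):
    ims=[]
    for n,c in cams.items():
        best=None
        for r in manip.cut_out(n,name):
            g=r["region"]; 
            s=sil(c,M[name],p0); 
            i=np.minimum(s,g).sum()/np.maximum(s,g).sum()
            if best is None or i>best[0]: best=(i,g,n)
        if best and best[0]>.25: ims.append((c,best[1].astype(np.float32),n,best[0]))
    def cost(p,use=ims):
        p=p if yaw else np.r_[p,0]
        return sum(1-np.minimum(s:=sil(c,M[name],p),g).sum()/np.maximum(s,g).sum() for c,g,*_ in use)
    out=[]
    for use in ([ims] if len(ims)<2 else [ims[:1],ims[1:],ims]):
        b=None
        x0=np.array(p0 if yaw else p0[:2]); 
        for k in range(2):
            d=np.eye(len(x0))*([.012,.012,.12][:len(x0)]); 
            r=minimize(cost,x0,args=(use,),method="Nelder-Mead",options=dict(initial_simplex=np.vstack([x0,x0+d]),xatol=1e-4,fatol=1e-4)); x0=r.x
        out.append(([u[2] for u in use],r.x.round(4).tolist(),round(1-r.fun/max(len(use),1),3)))
    print(name); [print("  ",o) for o in out]
E
cat > run.py <<'E'
from fit import *
cams={n:manip.camera(n) for n in("top","side")}
fit("large_tin",[.425,.0,0],cams,False)
fit("small_tin",[.43,-.228,0],cams,False)
fit("tape_roll",[.41,.21,0],cams,False)
fit("long_tray",[.60,-.26,-.05],cams)
fit("square_tray",[.586,-.01,.15],cams)
fit("clamp_base",[.594,.24,1.5],cams)
E
python3 run.py
python3 - <<'E'
from h import *
snap("top","t1.png",(160,130,320,290),4); snap("top","t2.png",(310,140,510,280),4); snap("side","s1.png",(180,240,400,390),3.6)
E
```

```text
large_tin
   (['top'], [0.425, 0.0033], np.float64(0.953))
   (['side'], [0.426, 0.0007], np.float64(0.893))
   (['top', 'side'], [0.4253, 0.0033], np.float64(0.919))
small_tin
   (['top'], [0.4337, -0.2335], np.float64(0.952))
   (['side'], [0.4343, -0.2342], np.float64(0.908))
   (['top', 'side'], [0.434, -0.2335], np.float64(0.927))
tape_roll
   (['top'], [0.4142, 0.2034], np.float64(0.61))
   (['side'], [0.4153, 0.2017], np.float64(0.945))
   (['top', 'side'], [0.4147, 0.2027], np.float64(0.773))
long_tray
   (['top'], [0.6026, -0.2624, -0.12], np.float64(0.971))
   (['side'], [0.6029, -0.2619, -0.1281], np.float64(0.967))
   (['top', 'side'], [0.6029, -0.262, -0.1274], np.float64(0.968))
square_tray
   (['top'], [0.5849, -0.0111, 0.1999], np.float64(0.977))
   (['side'], [0.5847, -0.0113, 0.1972], np.float64(0.963))
   (['top', 'side'], [0.5845, -0.0112, 0.1945], np.float64(0.97))
clamp_base
   (['top'], [0.6, 0.2517, 1.4219], np.float64(0.882))
   (['side'], [0.6002, 0.2503, 1.4269], np.float64(0.726))
   (['top', 'side'], [0.6001, 0.2512, 1.4138], np.float64(0.805))
```

View pics/t1.png

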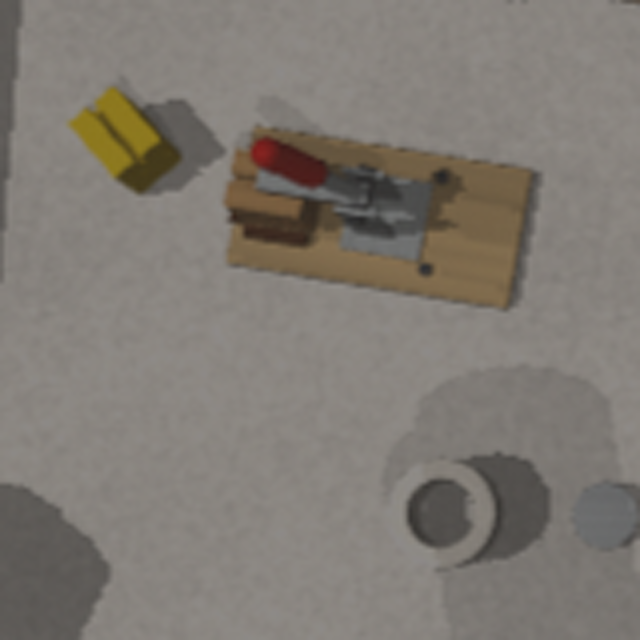

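View pics/t2.png

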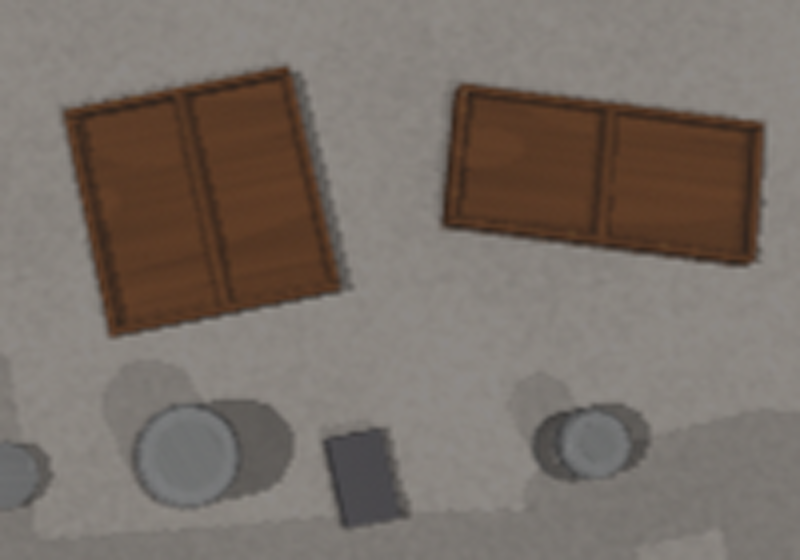

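View pics/s1.png

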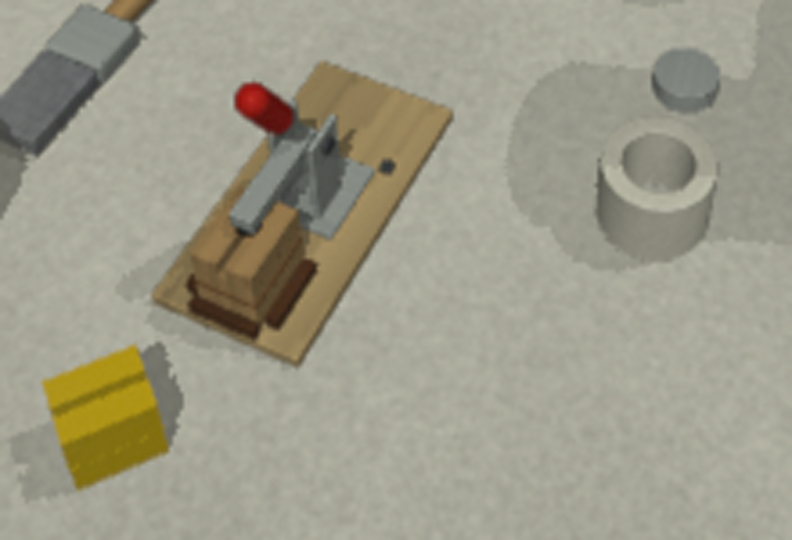

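```bash
python3 - <<'E'
from h import *
c=manip.camera("top")
P=[onz(c,160+(u+.5)/4-.5,130+(v+.5)/4-.5,.01)[:2] for u,v in((255,125),(537,170),(508,308),(228,265))]
P=np.array(P); print(P.round(4),"ctr",P.mean(0).round(4))
e=(P[0]+P[3]-P[1]-P[2])/2; print("len",np.linalg.norm(e),"yaw",np.arctan2(e[1],e[0]), "w",np.linalg.norm(P[0]-P[3]),np.linalg.norm(P[1]-P[2]))
c=manip.camera("side")
P=[onz(c,180+(u+.5)/3.6-.5,240+(v+.5)/3.6-.5,.01)[:2] for u,v in((152,296),(323,60),(453,112),(298,362))]
P=np.array(P); print(P.round(4),"ctr",P.mean(0).round(4))
e=(P[0]+P[3]-P[1]-P[2])/2; print("len",np.linalg.norm(e),"yaw",np.arctan2(e[1],e[0]))
# handle tip predicted
for n,c in(("side",c),("top",manip.camera("top"))):
  for yaw in(1.40,):
    ex=np.array([np.cos(yaw),np.sin(yaw)])
    p=np.array([.600,.2515])+.042*ex; print(n,p,proj(c,[*p,.143]))
    p=np.array([.600,.2515])+.06*ex; print(" block top",p,proj(c,[*p,.055]))
E
```

```text
[[0.6578 0.3342]
 [0.6295 0.1548]
 [0.5414 0.1711]
 [0.5675 0.3466]] ctr [0.5991 0.2517]
len 0.17952800433406352 yaw 1.4188474034917946 w 0.09119688443777352 0.08962718402297482
[[0.6563 0.3343]
 [0.6284 0.1567]
 [0.5411 0.1725]
 [0.5687 0.3486]] ctr [0.5986 0.253 ]
len 0.17900325591037783 yaw 1.4151141659235311
side [0.60713862 0.29288889] [247.82265035 266.07831165]
 block top [0.61019803 0.31062698] [247.12950977 303.59987512]
top [0.60713862 0.29288889] [224.76781363 166.55560073]
 block top [0.61019803 0.31062698] [227.1623347  174.94615987]
```

```bash
cat > plan.py <<'E'
from h import *
from scipy.spatial.transform import Rotation as R
def st():
    s=manip.read_state(); r=R.from_quat(s["eef_rot"]).as_matrix()
    return s,np.array(s["tcp_pos"]),r
def plan(*tg):
    """each (x,y,z,jawyaw or None): shift in tool axes mm, turn"""
    s,p,r=st()
    print("t",round(s["clock"],2),"tcp",p.round(4),"toolx",r[:,0].round(3),"jaw yaw",round(np.arctan2(r[1,1],r[0,1]),3),"q",np.round(s["qpos"],2),"open",round(s["opening"],4),"F",np.round(s["contact_force"],1))
    for x,y,z,w in tg:
        d=r.T@(np.array([x,y,z])-p)*1000
        if w is None: t=0
        else:
            v=r.T@np.array([np.cos(w),np.sin(w),0]); t=np.arctan2(v[2],v[1])
            t=(t+np.pi/2)%np.pi-np.pi/2
        print((x,y,z),"->",d.round(1).tolist(),round(t,3))
B=np.array([.599,.252]);yB=1.417
def fx(x,y=0): return B+np.array([np.cos(yB)*x-np.sin(yB)*y,np.sin(yB)*x+np.cos(yB)*y])
E
python3 - <<'E'
from plan import *
j=yB+np.pi/2
print([fx(x).round(4) for x in(80,)] and fx(.085).round(4))
plan((.45,-.25,.231,None),(*fx(.085),.231,j),(*fx(.085),.135,j),(*fx(-.02),.135,j))
E
```

```text
[0.612 0.336]
t 2.0 tcp [ 0.1278 -0.5092  0.2313] toolx [ 0. -0. -1.] jaw yaw -1.325 q [-1.4   0.05  1.4  -0.    1.69 -0.07] open 0.0853 F [ 0.  -0.7  0.3]
(0.45, -0.25, 0.231) -> [0.3, -173.1, -375.6] 0
(np.float64(0.6120212133026621), np.float64(0.33599671424601424), 0.231) -> [0.2, -702.0, -675.4] -1.171
(np.float64(0.6120212133026621), np.float64(0.33599671424601424), 0.135) -> [96.2, -702.0, -675.4] -1.171
(np.float64(0.5959361851052559), np.float64(0.23223606723623194), 0.135) -> [96.2, -605.3, -634.5] -1.171
```

Emit:
apply_moves --pt "-30 -173 -376 -0.6" --pt "-30 -173 -376 -0.6" --pt "-30 -173 -376 -0.6" --pt "-30 -173 -376 -0.6" --pt "-30 -173 -376 -0.6" --pt "-30 -173 -376 -0.6" --pt "-30 -173 -376 -0.6" --pt "-30 -702 -675 -1.17" --pt "-30 -702 -675 -1.17" --pt "-30 -702 -675 -1.17" --pt "-30 -702 -675 -1.17" --pt "-30 -702 -675 -1.17" --grip 0

```text
clock: 3.5
tcp_pos: [0.5335, 0.0534, 0.2615]
eef_rot: [0.537, 0.46, -0.537, 0.46]
contact_force: [0.1, -0.4, 0.4]
opening: -0.0001
```

```bash
python3 - <<'E'
from plan import *
j=yB+np.pi/2
plan((*fx(.085),.24,j))
E
```

```text
t 3.5 tcp [0.5335 0.0534 0.2615] toolx [ 0.001 -0.    -1.   ] jaw yaw -0.155 q [ 0.03  0.08  1.31 -0.    1.75  0.19] open -0.0001 F [ 0.1 -0.4  0.4]
(np.float64(0.6120212133026621), np.float64(0.33599671424601424), 0.24) -> [21.5, 33.9, -291.3] -0.001
```

Turn is done; move on to +x of the handle, then down.

Emit:
apply_moves --pt "0 34 -291 0" --pt "0 34 -291 0" --pt "0 34 -291 0" --pt "0 34 -291 0" --pt "0 34 -291 0" --pt "0 34 -291 0" --pt "60 34 -291 0" --pt "126 34 -291 0" --pt "126 34 -291 0"

```text
clock: 4.62
tcp_pos: [0.6096, 0.3334, 0.1293]
eef_rot: [-0.533, -0.46, 0.541, -0.459]
contact_force: [0.0, 0.4, -0.0]
opening: 0.0001
```

```bash
python3 - <<'E'
from plan import *
j=yB+np.pi/2
plan((*fx(.04),.135,j),(*fx(.0),.137,j),(*fx(-.03),.142,j),(*fx(-.03),.2,j))
snap("side","s2.png",(150,150,400,350),3)
E
```

```text
t 4.62 tcp [0.6096 0.3334 0.1293] toolx [-0.01  -0.006 -1.   ] jaw yaw -0.156 q [ 0.45  0.59  0.94 -0.    1.62  0.6 ] open 0.0001 F [ 0.   0.4 -0. ]
(np.float64(0.6051276297894881), np.float64(0.2915278655275361), 0.135) -> [-5.5, 2.1, 42.1] -0.002
(np.float64(0.599), np.float64(0.252), 0.137) -> [-7.2, 2.1, 82.1] -0.002
(np.float64(0.594404277657884), np.float64(0.22235410085434792), 0.142) -> [-12.0, 2.1, 112.1] -0.002
(np.float64(0.594404277657884), np.float64(0.22235410085434792), 0.2) -> [-70.0, 1.6, 112.5] -0.002
```

View pics/s2.png

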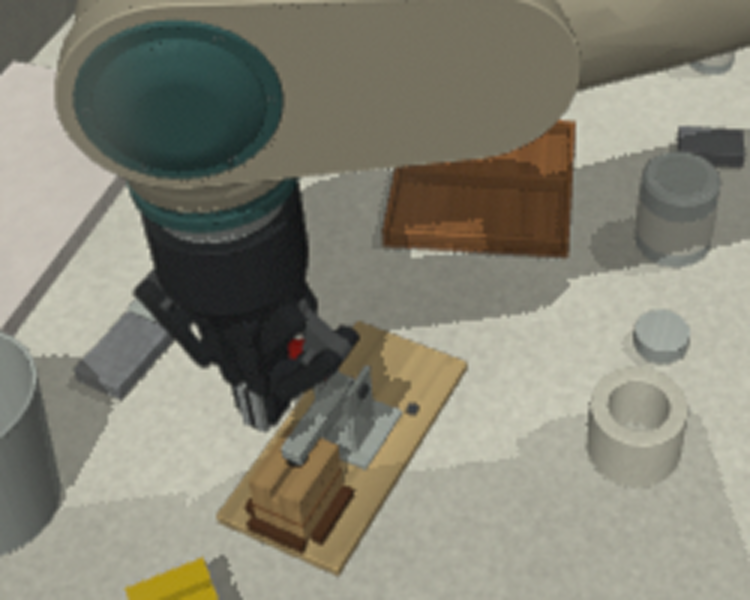

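The shut fingers (250,410 in the crop) stand on the +x side of the red grip, so the push can start.

Emit:
apply_moves --pt "-6 2 20 0" --pt "-6 2 40 0" --pt "-6 2 60 0" --pt "-8 2 80 0" --pt "-10 2 95 0" --pt "-13 2 110 0" --pt "-16 2 118 0" --pt "-50 2 110 0" --pt "-80 2 90 0" --pt "-80 2 60 0" --pt "-80 2 30 0"

```text
clock: 6.05
tcp_pos: [0.6092, 0.3055, 0.2149]
eef_rot: [-0.536, -0.46, 0.538, -0.46]
contact_force: [0.5, -0.4, -0.1]
opening: -0.0003
```

```bash
python3 - <<'E'
from plan import *
j=yB+np.pi/2
plan((*fx(.06),.15,j),(*fx(.06),.03,j))
snap("side","s3.png",(150,150,400,350),3)
E
```

```text
t 6.05 tcp [0.6092 0.3055 0.2149] toolx [-0.002 -0.002 -1.   ] jaw yaw -0.156 q [ 0.41  0.52  0.88 -0.    1.75  0.57] open -0.0003 F [ 0.5 -0.4 -0.1]
(np.float64(0.6081914446842321), np.float64(0.31129179829130416), 0.15) -> [64.9, -1.7, -5.7] -0.002
(np.float64(0.6081914446842321), np.float64(0.31129179829130416), 0.03) -> [184.9, -1.5, -5.9] -0.002
```

View pics/s3.png

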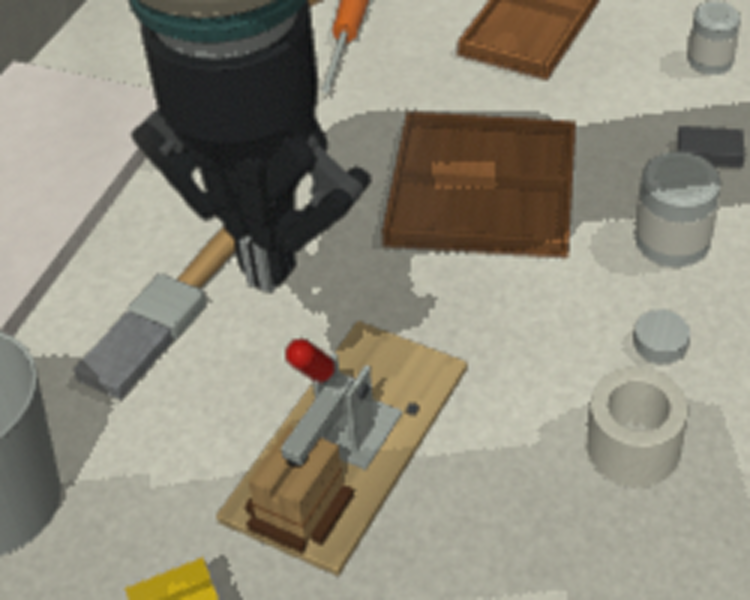

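The handle is still at its start pixel (250,267 full frame), so the push either fell short through lag or passed over the tip. I'll repeat it more slowly and stop midway to look.

Emit:
apply_moves --pt "0 -1 -30 0" --pt "40 -1 -33 0" --pt "80 -1 -33 0" --pt "82 -1 -33 0" --pt "82 -1 -33 0" --pt "82 -1 -10 0" --pt "82 -1 10 0" --pt "82 -1 30 0" --pt "82 -1 40 0" --pt "82 -1 50 0" --pt "82 -1 50 0"

```text
clock: 7.48
tcp_pos: [0.5998, 0.2593, 0.1324]
eef_rot: [-0.536, -0.461, 0.538, -0.46]
contact_force: [0.3, -0.1, 0.3]
opening: 0.0001
```

```bash
python3 - <<'E'
from plan import *
j=yB+np.pi/2
plan((*fx(.0),.137,j),(*fx(-.03),.14,j))
snap("side","s4.png",(150,150,400,350),3)
E
```

```text
t 7.47 tcp [0.5998 0.2593 0.1324] toolx [-0.003 -0.    -1.   ] jaw yaw -0.153 q [0.35 0.46 1.11 0.   1.57 0.5 ] open 0.0001 F [ 0.3 -0.1  0.3]
(np.float64(0.599), np.float64(0.252), 0.137) -> [-4.5, 0.3, 7.3] 0.001
(np.float64(0.594404277657884), np.float64(0.22235410085434792), 0.14) -> [-7.5, 0.3, 37.3] 0.001
```

View pics/s4.png

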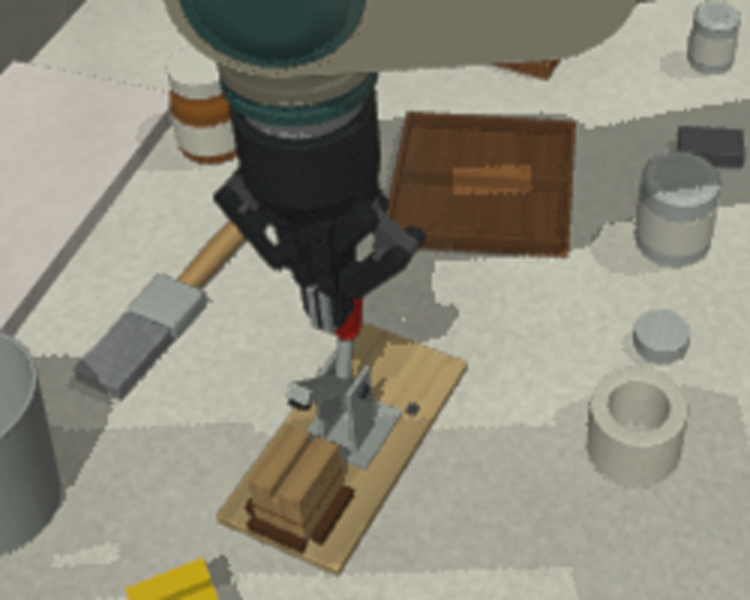

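The handle is now swung back against the fingers (red at 350,315) and the arm is rising. I keep pushing.

Emit:
apply_moves --pt "-3 0 12 0" --pt "-5 0 25 0" --pt "-7 0 38 0" --pt "-8 0 46 0" --pt "-8 0 46 0" --pt "-10 0 50 0" --pt "-60 0 40 0" --pt "-80 0 20 0" --pt "-80 0 -20 0" --pt "-80 0 -50 0"

```text
clock: 8.78
tcp_pos: [0.6076, 0.3107, 0.2125]
eef_rot: [-0.536, -0.461, 0.537, -0.46]
contact_force: [0.5, -0.4, -0.9]
opening: 0.0003
```

```bash
python3 - <<'E'
from plan import *
j=yB+np.pi/2
plan((*fx(.06),.15,j),(*fx(.06),.03,j))
snap("side","s5.png",(150,150,400,350),3)
E
```

```text
t 8.78 tcp [0.6076 0.3107 0.2125] toolx [-0.003  0.    -1.   ] jaw yaw -0.152 q [0.42 0.52 0.88 0.   1.74 0.57] open 0.0003 F [ 0.5 -0.4 -0.9]
(np.float64(0.6081914446842321), np.float64(0.31129179829130416), 0.15) -> [62.5, 0.7, -0.7] 0.002
(np.float64(0.6081914446842321), np.float64(0.31129179829130416), 0.03) -> [182.5, 1.0, -0.7] 0.002
```

View pics/s5.png

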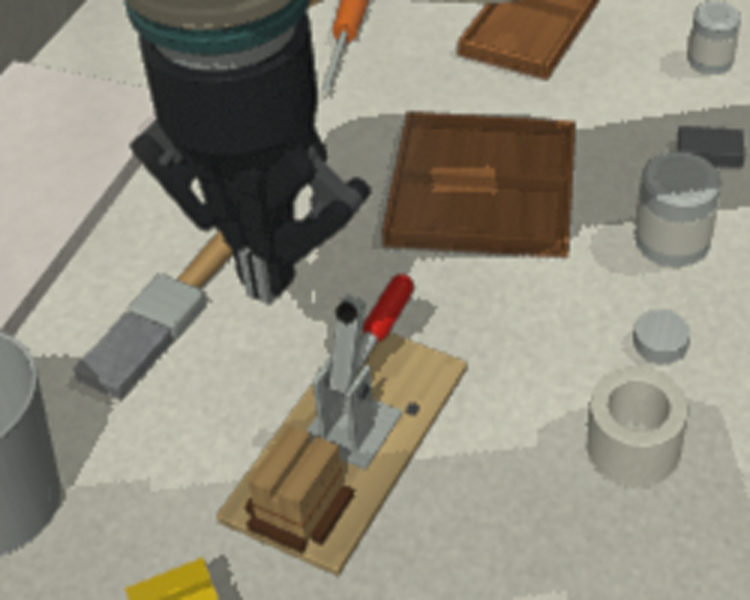

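The clamp is open, arm up with the handle over to -x, and the brown block (295,480 in the crop) is still in its nest. Next I check the block's position.

```bash
python3 - <<'E'
from fit import *
from plan import fx
M["block"]=box(.046,.036,.055,.01)
cams={n:manip.camera(n) for n in("top","side")}
print(fx(.06)); fit("block",[*fx(.06),1.417],cams)
E
```

```text
[0.60819144 0.3112918 ]
block
   (['top'], [0.6101, 0.2996, 0.5648], np.float64(0.655))
   (['side'], [0.61, 0.31, 1.4616], np.float64(0.951))
   (['top', 'side'], [0.6095, 0.3098, 1.4152], np.float64(0.76))
```

Emit:
apply_moves --pt "0 1 0 0" --pt "40 1 0 0" --pt "80 1 0 0" --pt "120 1 0 0" --pt "160 1 0 0" --pt "184 1 0 0" --pt "184 1 0 0" --pt "184 1 0 0" --grip 0.8

```text
clock: 10.02
tcp_pos: [0.6088, 0.3084, 0.0298]
eef_rot: [-0.537, -0.461, 0.537, -0.46]
contact_force: [-0.2, -0.3, 0.7]
opening: 0.068
```

Emit:
apply_moves --pt "0 0 0 0" --pt "0 0 0 0" --pt "0 0 0 0" --pt "0 0 0 0" --pt "0 0 0 0" --pt "0 0 0 0" --grip 0.2 --grip_force 30

```text
clock: 10.78
tcp_pos: [0.6097, 0.3087, 0.0317]
eef_rot: [0.538, 0.46, -0.536, 0.46]
contact_force: [-0.1, -0.5, 5.9]
opening: 0.0355
```

```bash
python3 - <<'E'
from plan import *
a=.197; c=np.array([.585,-.011]); ey=np.array([-np.sin(a),np.cos(a)])
t=c+.035*ey; print(t, c-.035*ey)
plan((*t,.16,a),(*t,.026,a))
snap("side","s6.png",(150,150,400,350),3)
E
```

```text
[0.57814951 0.02332304] [ 0.59185049 -0.04532304]
t 10.78 tcp [0.6097 0.3087 0.0317] toolx [ 0.002  0.001 -1.   ] jaw yaw -0.153 q [0.41 0.63 1.09 0.   1.42 0.57] open 0.0355 F [-0.1 -0.5  5.9]
(np.float64(0.5781495115488818), np.float64(0.023323036112516297), 0.16) -> [-128.6, 12.6, 286.6] -0.35
(np.float64(0.5781495115488818), np.float64(0.023323036112516297), 0.026) -> [5.4, 12.4, 286.8] -0.35
```

View pics/s6.png

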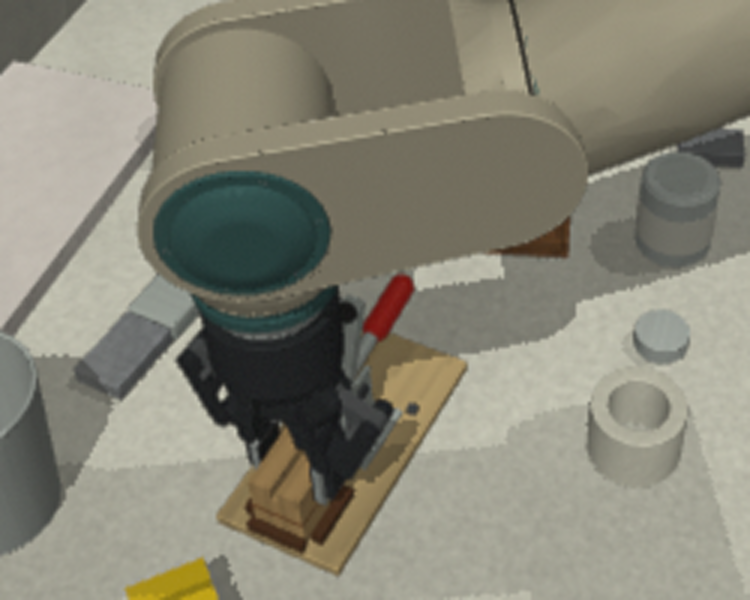

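Gripped at 35.5 mm, which matches the block's 36 mm width. I lift well clear of the clamp arm and carry it across.

Emit:
apply_moves --pt "-30 0 0 0" --pt "-80 0 0 0" --pt "-135 0 0 0" --pt "-190 0 0 0" --pt "-190 0 0 0" --pt "-190 3 60 -0.1" --pt "-190 6 120 -0.2" --pt "-190 9 180 -0.3" --pt "-190 12 240 -0.35" --pt "-190 12 287 -0.35" --pt "-190 12 287 -0.35" --pt "-190 12 287 -0.35"

```text
clock: 12.32
tcp_pos: [0.5772, 0.0234, 0.2206]
eef_rot: [0.449, 0.547, -0.448, 0.546]
contact_force: [0.4, 0.4, -1.4]
opening: 0.0356
```

```bash
python3 - <<'E'
from plan import *
a=.197; t=(.578,.023)
plan((*t,.06,a),(*t,.027,a))
snap("side","s7.png",(150,100,450,320),2.6)
E
```

```text
t 12.32 tcp [0.5772 0.0234 0.2206] toolx [ 0.     0.002 -1.   ] jaw yaw 0.197 q [-0.02  0.2   1.26  0.    1.68 -0.22] open 0.0356 F [ 0.4  0.4 -1.4]
(0.578, 0.023, 0.06) -> [160.6, 0.6, 0.8] -0.0
(0.578, 0.023, 0.027) -> [193.6, 0.6, 0.9] -0.0
```

View pics/s7.png

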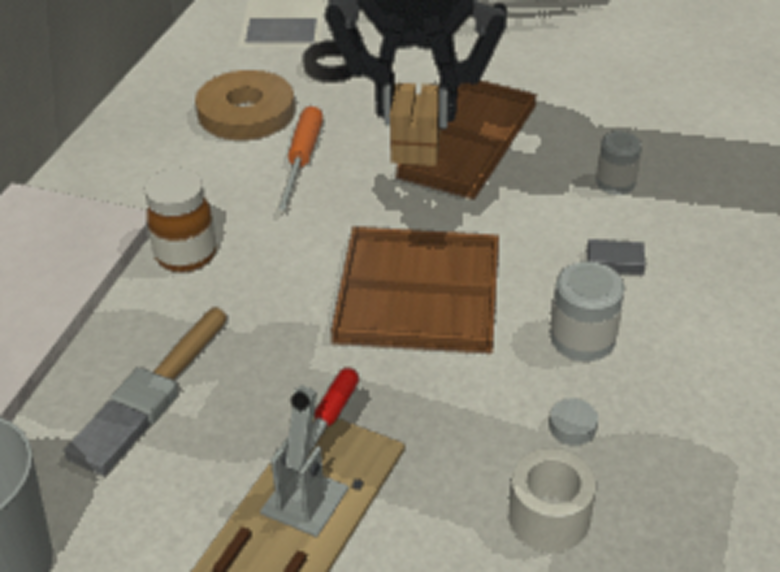

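The block is upright in the jaws at (415,125). I lower it into the +y compartment.

Emit:
apply_moves --pt "50 1 1 0" --pt "100 1 1 0" --pt "145 1 1 0" --pt "170 1 1 0" --pt "182 1 1 0" --pt "190 1 1 0" --pt "192 1 1 0" --pt "192 1 1 0" --pt "192 1 1 0" --pt "192 1 1 0"

```text
clock: 13.62
tcp_pos: [0.5788, 0.0234, 0.0292]
eef_rot: [0.449, 0.547, -0.448, 0.547]
contact_force: [0.8, -0.1, -0.9]
opening: 0.0356
```

```bash
python3 - <<'E'
from plan import *
plan((.578,.023,.027,.197))
snap("side","s8.png",(200,150,420,300),3.5)
E
```

```text
t 13.62 tcp [0.5788 0.0234 0.0292] toolx [ 0.001  0.002 -1.   ] jaw yaw 0.198 q [-0.02  0.36  1.46  0.    1.32 -0.22] open 0.0356 F [ 0.8 -0.1 -0.9]
(0.578, 0.023, 0.027) -> [2.2, -0.9, 0.3] 0.001
```

View pics/s8.png

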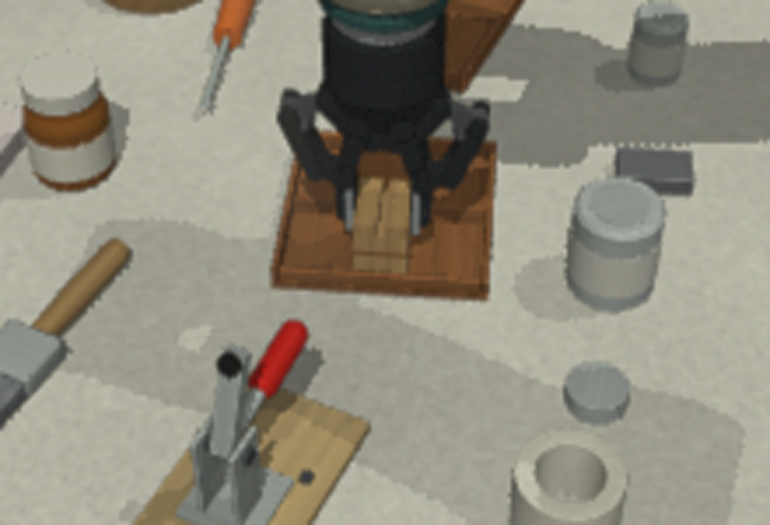

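The block is inside the near compartment at (385,225). I lower it 2 mm further, release and rise.

Emit:
apply_moves --pt "2 0 0 0" --pt "3 0 0 0" --pt "3 0 0 0" --pt "3 0 0 0"

```text
clock: 14.18
tcp_pos: [0.5789, 0.0234, 0.0267]
eef_rot: [0.449, 0.547, -0.448, 0.547]
contact_force: [-2.4, -0.1, 4.7]
opening: 0.0354
```

Emit:
apply_moves --pt "0 0 0 0" --pt "0 0 0 0" --pt "0 0 0 0" --pt "-10 0 0 0" --pt "-40 0 0 0" --pt "-100 0 0 0" --pt "-150 0 0 0" --pt "-150 0 0 0" --grip 0.8

```text
clock: 15.18
tcp_pos: [0.581, 0.0231, 0.1832]
eef_rot: [0.451, 0.544, -0.445, 0.55]
contact_force: [0.7, 0.3, -0.2]
opening: 0.0683
```

```bash
python3 - <<'E'
from plan import *
plan((.434,-.2335,.18,.0),(.434,-.2335,.02,.0),(.434,-.2335,.02,.197))
snap("side","s9.png",(200,150,420,300),3.5)
E
```

```text
t 15.18 tcp [0.581  0.0231 0.1832] toolx [ 0.012  0.001 -1.   ] jaw yaw 0.198 q [-0.02  0.22  1.31  0.    1.6  -0.22] open 0.0683 F [ 0.7  0.3 -0.2]
(0.434, -0.2335, 0.18) -> [1.1, -194.5, 222.8] 0.198
(0.434, -0.2335, 0.02) -> [161.1, -196.5, 222.5] 0.198
(0.434, -0.2335, 0.02) -> [161.1, -196.5, 222.5] 0.001
```

View pics/s9.png

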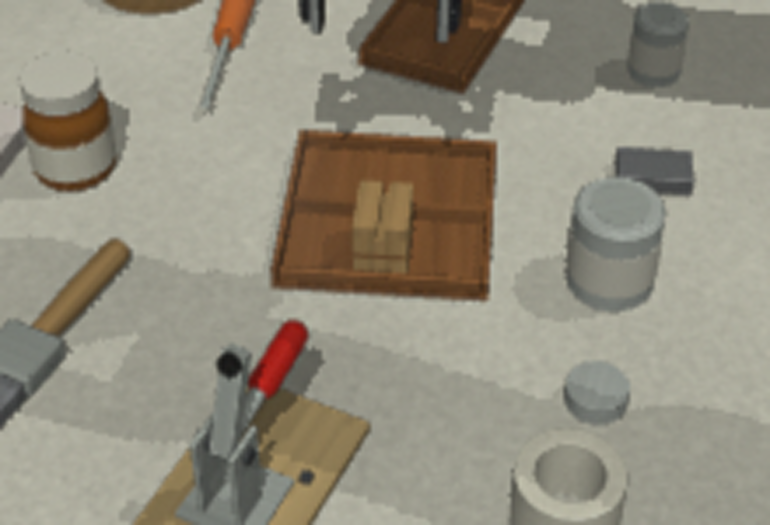

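The block stands in the near compartment at (385,225). Next is the small tin.

Emit:
apply_moves --pt "0 -40 45 0" --pt "0 -80 90 0" --pt "0 -120 135 0" --pt "0 -160 180 0" --pt "0 -195 223 0" --pt "0 -195 223 0" --pt "50 -195 223 0" --pt "100 -195 223 0" --pt "145 -196 223 0" --pt "165 -196 223 0" --pt "165 -196 223 0" --pt "165 -196 223 0"

```text
clock: 16.73
tcp_pos: [0.433, -0.2336, 0.0141]
eef_rot: [0.45, 0.545, -0.446, 0.549]
contact_force: [0.7, 0.3, -0.0]
opening: 0.0683
```

```bash
python3 - <<'E'
from plan import *
plan((.434,-.2335,.016,.197))
snap("side","s10.png",(300,80,480,220),4)
E
```

```text
t 16.73 tcp [ 0.433  -0.2336  0.0141] toolx [ 0.008  0.001 -1.   ] jaw yaw 0.198 q [-0.57  0.15  1.75  0.01  1.24 -0.77] open 0.0683 F [ 0.7  0.3 -0. ]
(0.434, -0.2335, 0.016) -> [-1.9, 1.0, 0.1] 0.001
```

View pics/s10.png

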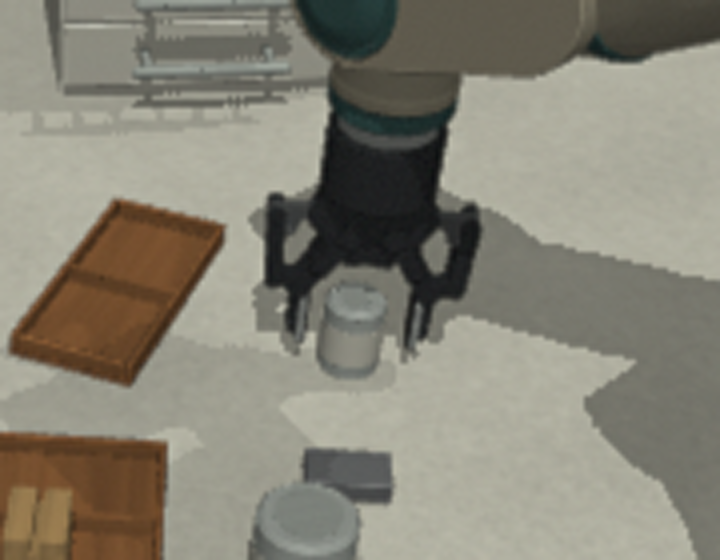

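The tin at (350,330) sits between the open fingers. I close on it.

Emit:
apply_moves --pt "-1 0 0 0" --pt "-1 0 0 0" --pt "-1 0 0 0" --pt "-1 0 0 0" --pt "-1 0 0 0" --pt "-1 0 0 0" --grip 0.3 --grip_force 30

```text
clock: 17.52
tcp_pos: [0.434, -0.2343, 0.017]
eef_rot: [0.45, 0.544, -0.446, 0.55]
contact_force: [-0.7, 1.7, 5.8]
opening: 0.0409
```

Emit:
apply_moves --pt "-30 0 0 0" --pt "-80 0 0 0" --pt "-130 0 0 0" --pt "-150 0 0 0" --pt "-150 0 0 0"

```text
clock: 18.15
tcp_pos: [0.4331, -0.2346, 0.1688]
eef_rot: [0.45, 0.543, -0.446, 0.551]
contact_force: [-0.1, 0.0, -1.7]
opening: 0.0412
```

```bash
python3 - <<'E'
from plan import *
plan((.592,-.045,.16,.197),(.592,-.045,.021,.197))
snap("side","s11.png",(300,50,480,190),4)
E
```

```text
t 18.15 tcp [ 0.4331 -0.2346  0.1688] toolx [ 0.014 -0.003 -1.   ] jaw yaw 0.198 q [-0.57 -0.02  1.6   0.01  1.55 -0.77] open 0.0412 F [-0.1  0.  -1.7]
(0.592, -0.045, 0.16) -> [10.4, 193.0, -154.7] 0.001
(0.592, -0.045, 0.021) -> [149.4, 191.2, -155.5] 0.001
```

View pics/s11.png

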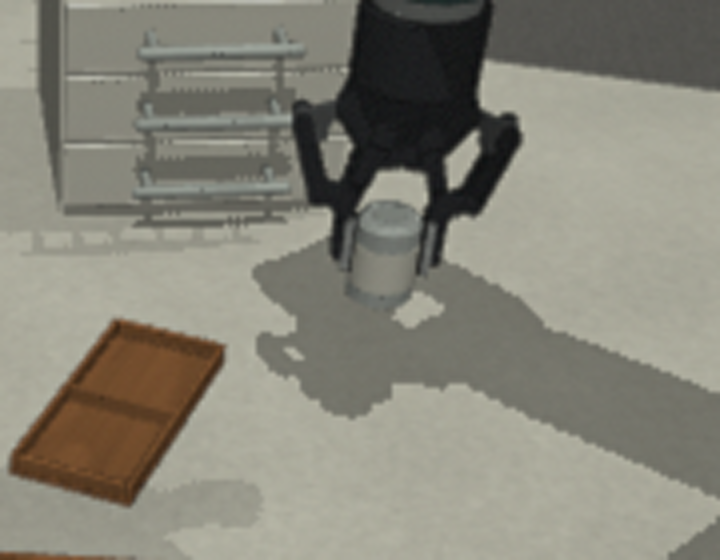

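The small tin is held upright at (382,260), opening 41 mm. I carry it to the square tray's free compartment.

Emit:
apply_moves --pt "0 40 -32 0" --pt "0 80 -64 0" --pt "0 120 -96 0" --pt "0 160 -128 0" --pt "5 193 -155 0" --pt "10 193 -155 0" --pt "50 193 -155 0" --pt "90 192 -155 0" --pt "120 191 -155 0" --pt "138 191 -155 0" --pt "146 191 -155 0" --pt "147 191 -155 0"

```text
clock: 19.7
tcp_pos: [0.5913, -0.0451, 0.0222]
eef_rot: [0.451, 0.543, -0.446, 0.551]
contact_force: [0.1, 0.7, -0.8]
opening: 0.0412
```

Emit:
apply_moves --pt "0 0 0 0" --pt "0 0 0 0"

```text
clock: 19.95
tcp_pos: [0.5917, -0.0453, 0.0228]
eef_rot: [0.451, 0.543, -0.446, 0.551]
contact_force: [0.2, 0.4, -1.7]
opening: 0.0413
```

```bash
python3 - <<'E'
from plan import *
plan((.592,-.045,.022,.197))
snap("side","s12.png",(200,120,420,270),3.5)
E
```

```text
t 19.95 tcp [ 0.5917 -0.0453  0.0228] toolx [ 0.014 -0.002 -1.   ] jaw yaw 0.198 q [-0.14  0.39  1.43  0.    1.3  -0.34] open 0.0413 F [ 0.2  0.4 -1.7]
(0.592, -0.045, 0.022) -> [0.8, 0.3, -0.2] 0.001
```

View pics/s12.png

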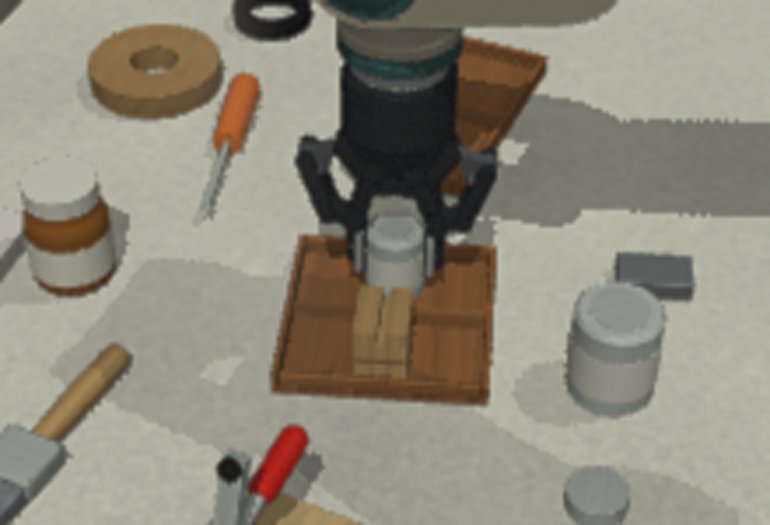

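The tin sits in the far compartment, about 1 mm above the floor. I lower, release and rise.

Emit:
apply_moves --pt "2 0 0 0" --pt "2 0 0 0"

```text
clock: 20.25
tcp_pos: [0.5919, -0.0453, 0.0221]
eef_rot: [0.451, 0.543, -0.446, 0.551]
contact_force: [-4.9, 0.2, 6.2]
opening: 0.0411
```

Emit:
apply_moves --pt "0 0 0 0" --pt "0 0 0 0" --pt "0 0 0 0" --pt "-10 0 0 0" --pt "-40 0 0 0" --pt "-100 0 0 0" --pt "-160 0 0 0" --pt "-160 0 0 0" --grip 1

```text
clock: 21.25
tcp_pos: [0.5922, -0.0453, 0.1897]
eef_rot: [0.453, 0.539, -0.443, 0.555]
contact_force: [1.2, 0.7, -0.1]
opening: 0.0857
```

```bash
python3 - <<'E'
from plan import *
plan((.4253,.0025,.18,-.127),(.4253,.0025,.022,-.127))
snap("side","s13.png",(200,120,420,270),3.5)
E
```

```text
t 21.25 tcp [ 0.5922 -0.0453  0.1897] toolx [ 0.026 -0.004 -1.   ] jaw yaw 0.198 q [-0.14  0.24  1.28  0.    1.6  -0.34] open 0.0857 F [ 1.2  0.7 -0.1]
(0.4253, 0.0025, 0.18) -> [5.2, -154.4, -79.8] 0.325
(0.4253, 0.0025, 0.022) -> [163.1, -158.4, -81.1] 0.325
```

View pics/s13.png

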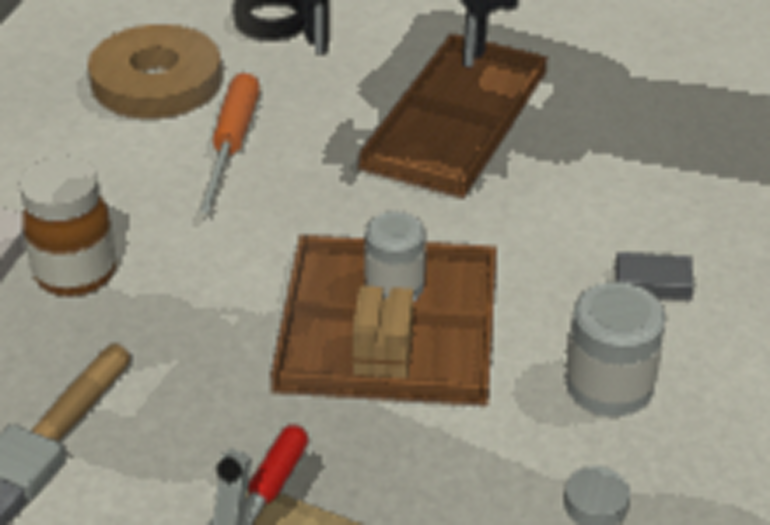

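Small tin is upright in the far compartment at (395,250). Next the large tin.

Emit:
apply_moves --pt "0 -50 -26 0.1" --pt "0 -100 -52 0.2" --pt "0 -154 -80 0.32" --pt "0 -154 -80 0.32" --pt "5 -154 -80 0.32" --pt "5 -154 -80 0.32" --pt "50 -155 -80 0.32" --pt "100 -157 -80 0.32" --pt "140 -158 -81 0.32" --pt "162 -158 -81 0.32" --pt "163 -158 -81 0.32" --pt "163 -158 -81 0.32"

```text
clock: 22.8
tcp_pos: [0.4244, 0.0026, 0.02]
eef_rot: [0.535, 0.463, -0.525, 0.474]
contact_force: [0.3, -0.7, -0.1]
opening: 0.0854
```

```bash
python3 - <<'E'
from plan import *
plan((.4253,.0025,.022,-.127))
snap("side","s14.png",(250,120,470,270),3.5)
E
```

```text
t 22.8 tcp [0.4244 0.0026 0.02  ] toolx [ 0.021 -0.003 -1.   ] jaw yaw -0.122 q [-0.08 -0.06  1.95 -0.    1.23  0.04] open 0.0854 F [ 0.3 -0.7 -0.1]
(0.4253, 0.0025, 0.022) -> [-2.0, 0.9, -0.0] 0.005
```

View pics/s14.png

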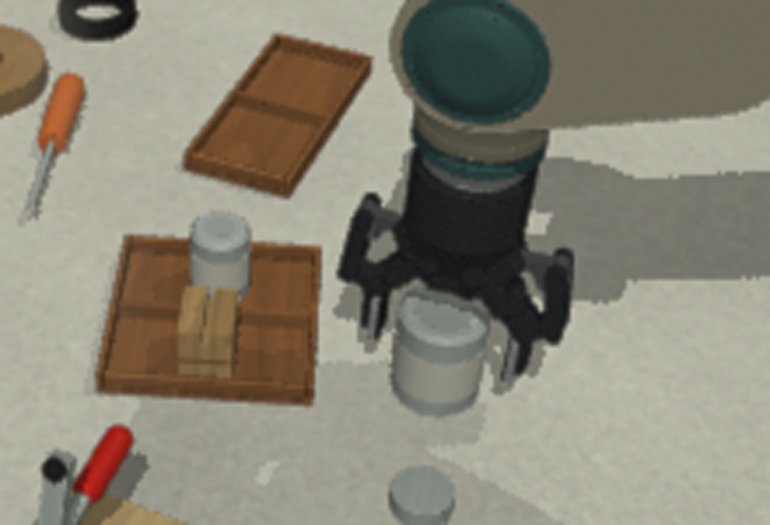

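The large tin (440,355) is between the fingers. I close and lift.

Emit:
apply_moves --pt "-1 0 0 0" --pt "-1 0 0 0" --pt "-1 0 0 0" --pt "-1 0 0 0" --pt "-1 0 0 0" --pt "-1 0 0 0" --grip 0.5 --grip_force 40

```text
clock: 23.6
tcp_pos: [0.4257, 0.0025, 0.0232]
eef_rot: [0.535, 0.462, -0.524, 0.475]
contact_force: [-1.1, -0.0, 8.7]
opening: 0.0591
```

Emit:
apply_moves --pt "-30 0 0 0" --pt "-80 0 0 0" --pt "-130 0 0 0" --pt "-140 0 0 0" --pt "-140 0 0 0" --pt "-140 0 0 0"

```text
clock: 24.35
tcp_pos: [0.4212, 0.003, 0.161]
eef_rot: [0.535, 0.463, -0.525, 0.474]
contact_force: [-0.5, -0.3, -2.4]
opening: 0.059
```

```bash
python3 - <<'E'
from plan import *
a=-.127; c=np.array([.603,-.262]); ey=np.array([-np.sin(a),np.cos(a)])
p=c+.046*ey; m=c-.046*ey; print(p,m)
plan((*m,.17,a),(*m,.028,a))
snap("side","s15.png",(250,50,470,200),3.5)
E
```

```text
[ 0.60882631 -0.21637047] [ 0.59717369 -0.30762953]
t 24.35 tcp [0.4212 0.003  0.161 ] toolx [ 0.021 -0.003 -1.   ] jaw yaw -0.122 q [-0.08 -0.24  1.81 -0.    1.55  0.04] open 0.059 F [-0.5 -0.3 -2.4]
(np.float64(0.5971736916098208), np.float64(-0.3076295313425695), 0.17) -> [-4.3, 212.7, 286.8] 0.005
(np.float64(0.5971736916098208), np.float64(-0.3076295313425695), 0.028) -> [137.6, 209.6, 286.8] 0.005
```

View pics/s15.png

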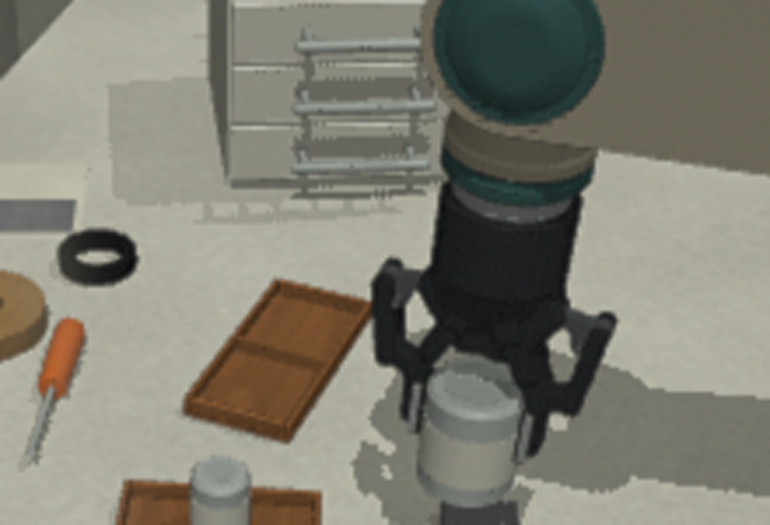

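The tin is held at 59 mm. I carry it to the long tray's -y compartment.

Emit:
apply_moves --pt "0 36 48 0" --pt "0 71 96 0" --pt "0 106 143 0" --pt "0 142 191 0" --pt "0 177 239 0" --pt "0 213 287 0" --pt "0 213 287 0" --pt "0 213 287 0" --pt "50 212 287 0" --pt "90 211 287 0" --pt "115 210 287 0" --pt "125 210 287 0"

```text
clock: 25.9
tcp_pos: [0.5964, -0.3061, 0.0395]
eef_rot: [0.534, 0.464, -0.525, 0.474]
contact_force: [0.6, -0.2, -2.3]
opening: 0.059
```

```bash
python3 - <<'E'
from plan import *
plan((.5972,-.3076,.028,-.127))
snap("side","s16.png",(250,50,470,200),3.5)
E
```

```text
t 25.9 tcp [ 0.5964 -0.3061  0.0395] toolx [ 0.019 -0.001 -1.   ] jaw yaw -0.121 q [-0.53  0.57  1.16  0.01  1.39 -0.41] open 0.059 F [ 0.6 -0.2 -2.3]
(0.5972, -0.3076, 0.028) -> [11.5, 0.8, 1.4] 0.006
```

View pics/s16.png

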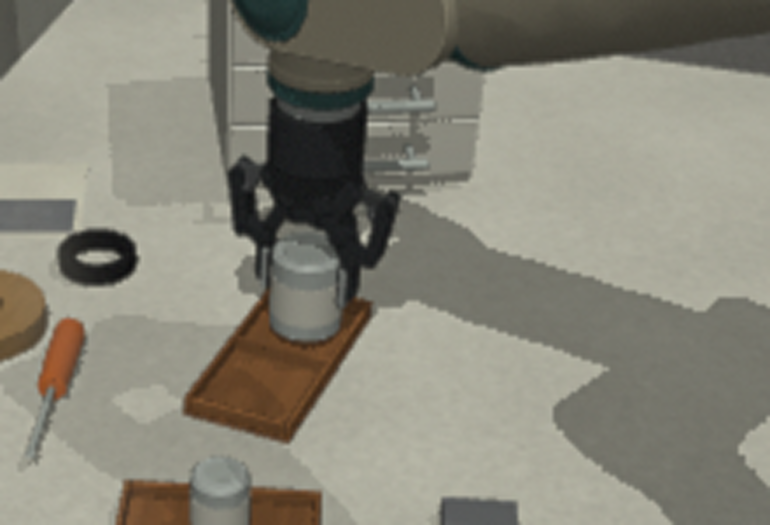

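The tin is over the far compartment. I lower it the last 11 mm and release.

Emit:
apply_moves --pt "5 1 1 0" --pt "9 1 1 0" --pt "12 1 1 0" --pt "13 1 1 0" --pt "13 1 1 0"

```text
clock: 26.58
tcp_pos: [0.5982, -0.3078, 0.0282]
eef_rot: [0.534, 0.463, -0.524, 0.474]
contact_force: [-3.4, 2.3, 5.2]
opening: 0.0593
```

Emit:
apply_moves --pt "0 0 0 0" --pt "0 0 0 0" --pt "0 0 0 0" --pt "-10 0 0 0" --pt "-40 0 0 0" --pt "-100 0 0 0" --pt "-160 0 0 0" --pt "-160 0 0 0" --pt "-160 0 0 0" --grip 1

```text
clock: 27.7
tcp_pos: [0.5948, -0.3073, 0.1883]
eef_rot: [0.534, 0.463, -0.524, 0.475]
contact_force: [-0.1, 0.2, -1.0]
opening: 0.0855
```

```bash
python3 - <<'E'
from plan import *
plan((.4148,.2025,.18,-.127),(.4148,.2025,.01,-.127))
snap("side","s17.png",(250,50,470,200),3.5)
E
```

```text
t 27.7 tcp [ 0.5948 -0.3073  0.1883] toolx [ 0.021 -0.003 -1.   ] jaw yaw -0.121 q [-0.54  0.46  1.    0.01  1.66 -0.41] open 0.0855 F [-0.1  0.2 -1. ]
(0.4148, 0.2025, 0.18) -> [3.1, -240.4, -484.3] 0.006
(0.4148, 0.2025, 0.01) -> [173.1, -244.0, -484.4] 0.006
```

View pics/s17.png

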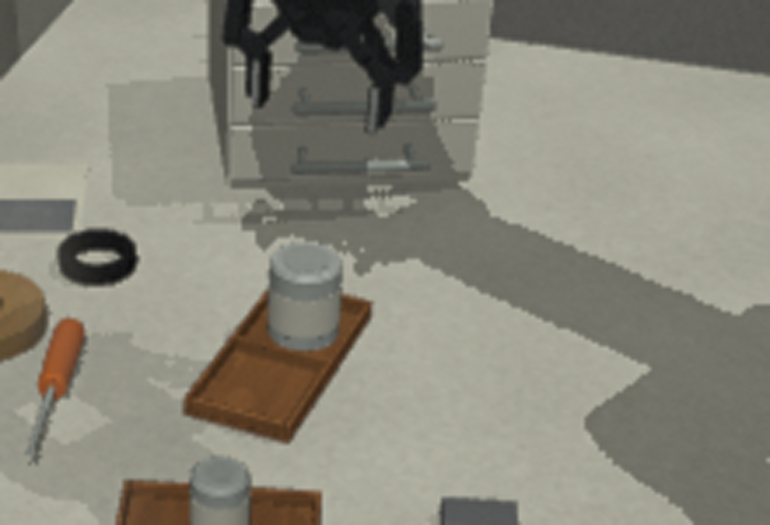

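The large tin stands in the far compartment at (305,300). Now the tape roll.

Emit:
apply_moves --pt "0 -27 -54 0" --pt "0 -54 -108 0" --pt "0 -81 -162 0" --pt "0 -108 -216 0" --pt "0 -135 -270 0" --pt "0 -162 -324 0" --pt "0 -189 -378 0" --pt "0 -216 -432 0" --pt "0 -240 -484 0" --pt "0 -240 -484 0" --pt "0 -240 -484 0" --pt "0 -240 -484 0"

```text
clock: 29.25
tcp_pos: [0.4149, 0.2012, 0.1821]
eef_rot: [0.534, 0.463, -0.525, 0.473]
contact_force: [0.1, -1.0, 0.3]
opening: 0.0857
```

```bash
python3 - <<'E'
from plan import *
plan((.4148,.2025,.08,-.127),(.4148,.2025,.01,-.127))
E
```

```text
t 29.25 tcp [0.4149 0.2012 0.1821] toolx [ 0.018 -0.002 -1.   ] jaw yaw -0.123 q [ 0.38 -0.12  1.67 -0.01  1.58  0.5 ] open 0.0857 F [ 0.1 -1.   0.3]
(0.4148, 0.2025, 0.08) -> [102.1, -2.2, -1.2] 0.004
(0.4148, 0.2025, 0.01) -> [172.0, -3.5, -1.2] 0.004
```

Emit:
apply_moves --pt "50 -2 -1 0" --pt "100 -2 -1 0" --pt "145 -3 -1 0" --pt "167 -3 -1 0" --pt "171 -3 -1 0" --pt "171 -3 -1 0"

```text
clock: 30.0
tcp_pos: [0.4159, 0.2018, 0.0118]
eef_rot: [0.535, 0.463, -0.525, 0.473]
contact_force: [0.5, -0.1, 1.1]
opening: 0.0854
```

```bash
python3 - <<'E'
from plan import *
plan((.4148,.2025,.01,-.127))
snap("side","s18.png",(250,200,470,350),3.5)
E
```

```text
t 30.0 tcp [0.4159 0.2018 0.0118] toolx [ 0.019 -0.002 -1.   ] jaw yaw -0.124 q [ 0.38  0.07  1.84 -0.01  1.21  0.5 ] open 0.0854 F [ 0.5 -0.1  1.1]
(0.4148, 0.2025, 0.01) -> [1.7, -1.2, -0.5] 0.003
```

View pics/s18.png

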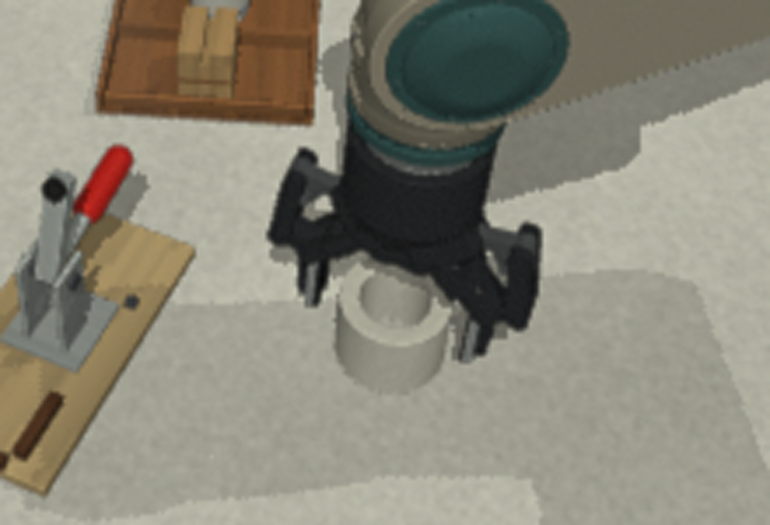

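```bash
python3 - <<'E'
from fit import *
cams={n:manip.camera(n) for n in("top","side")}
c=cams["side"]
for z in(0.0,.024,.048): print((proj(c,[.4148,.2025,z])-[250,200])*3.5)
fit("tape_roll",[.415,.203,0],cams,False)
E
```

```text
[387.54319442 346.73221415]
[390.78462194 321.71333228]
[394.14902727 295.74524906]
tape_roll
   (['side'], [0.4149, 0.2032], np.float64(0.86))
```

The fingers straddle the roll centrally: midpoint about (390,315) against a predicted (391,322). I close gently and lift.

Emit:
apply_moves --pt "0 -1 0 0" --pt "0 -1 0 0" --pt "0 -1 0 0" --pt "0 -1 0 0" --pt "0 -1 0 0" --grip 0.6 --grip_force 30

```text
clock: 30.88
tcp_pos: [0.4152, 0.2027, 0.0129]
eef_rot: [0.535, 0.463, -0.525, 0.473]
contact_force: [-2.2, -0.3, 5.8]
opening: 0.0632
```

Emit:
apply_moves --pt "-30 0 0 0" --pt "-80 0 0 0" --pt "-130 0 0 0" --pt "-170 0 0 0" --pt "-170 0 0 0" --pt "-170 0 0 0"

```text
clock: 31.62
tcp_pos: [0.4111, 0.2028, 0.1816]
eef_rot: [0.534, 0.463, -0.525, 0.473]
contact_force: [-0.8, -1.0, -2.0]
opening: 0.0631
```

```bash
python3 - <<'E'
from plan import *
plan((.6088,-.2164,.18,-.127))
snap("side","s19.png",(250,150,470,300),3.5)
E
```

```text
t 31.62 tcp [0.4111 0.2028 0.1816] toolx [ 0.019 -0.002 -1.   ] jaw yaw -0.123 q [ 0.38 -0.13  1.68 -0.01  1.58  0.51] open 0.0631 F [-0.8 -1.  -2. ]
(0.6088, -0.2164, 0.18) -> [6.1, 247.5, 391.8] 0.004
```

View pics/s19.png

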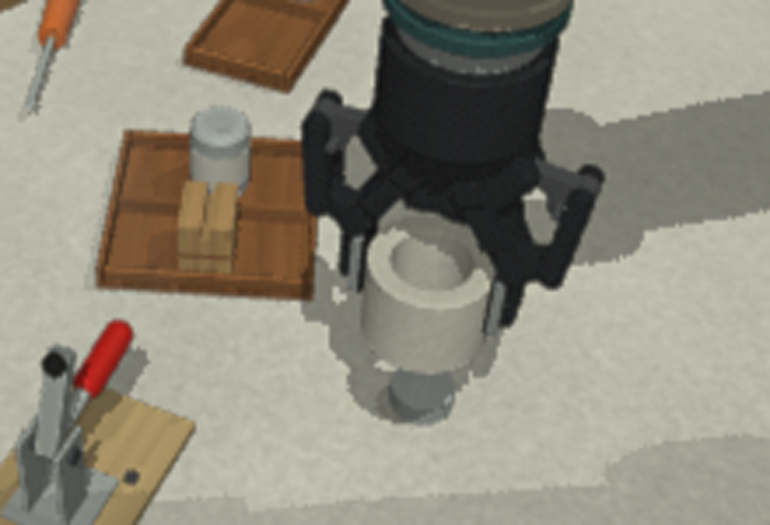

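The roll is held upright at (425,305). I carry it to the remaining long-tray compartment.

Emit:
apply_moves --pt "0 31 49 0" --pt "0 62 98 0" --pt "0 93 147 0" --pt "0 124 196 0" --pt "0 155 245 0" --pt "0 186 294 0" --pt "0 217 343 0" --pt "6 247 392 0" --pt "6 247 392 0" --pt "6 247 392 0" --pt "6 247 392 0"

```text
clock: 33.05
tcp_pos: [0.6079, -0.2155, 0.1796]
eef_rot: [0.534, 0.464, -0.525, 0.473]
contact_force: [0.4, -0.8, -0.8]
opening: 0.0632
```

```bash
python3 - <<'E'
from plan import *
plan((.6088,-.2164,.04,-.127),(.6088,-.2164,.0185,-.127))
E
```

```text
t 33.05 tcp [ 0.6079 -0.2155  0.1796] toolx [ 0.018 -0.002 -1.   ] jaw yaw -0.122 q [-0.4   0.4   1.1   0.01  1.62 -0.28] open 0.0632 F [ 0.4 -0.8 -0.8]
(0.6088, -0.2164, 0.04) -> [139.6, -1.5, 0.8] 0.005
(0.6088, -0.2164, 0.0185) -> [161.1, -1.9, 0.8] 0.005
```

Emit:
apply_moves --pt "50 -1 1 0" --pt "100 -1 1 0" --pt "130 -1 1 0" --pt "145 -2 1 0" --pt "154 -2 1 0" --pt "159 -2 1 0" --pt "160 -2 1 0" --pt "160 -2 1 0"

```text
clock: 34.05
tcp_pos: [0.6091, -0.2168, 0.0204]
eef_rot: [0.534, 0.464, -0.525, 0.474]
contact_force: [-0.1, -0.0, -1.7]
opening: 0.0631
```

```bash
python3 - <<'E'
from plan import *
plan((.6088,-.2164,.0185,-.127))
snap("side","s20.png",(250,50,470,200),3.5)
E
```

```text
t 34.05 tcp [ 0.6091 -0.2168  0.0204] toolx [ 0.019 -0.002 -1.   ] jaw yaw -0.122 q [-0.4   0.53  1.26  0.01  1.34 -0.28] open 0.0631 F [-0.1 -0.  -1.7]
(0.6088, -0.2164, 0.0185) -> [1.9, -0.3, -0.3] 0.005
```

View pics/s20.png

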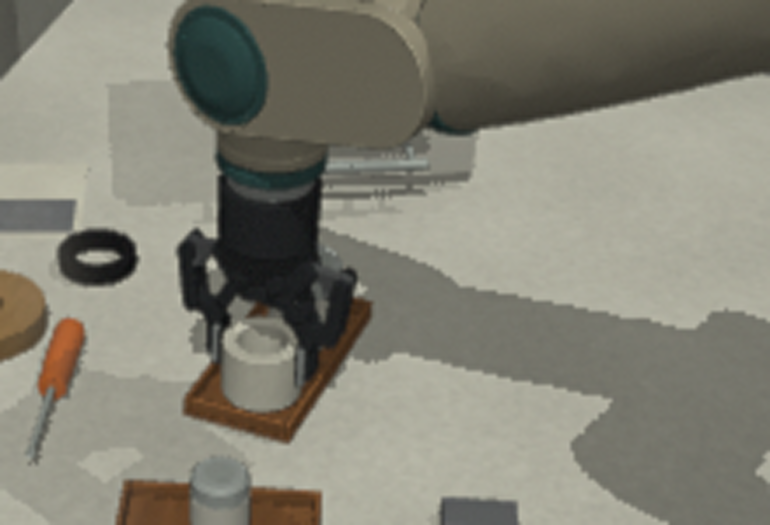

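The roll is inside the near compartment, about 2 mm up. I lower, release and rise.

Emit:
apply_moves --pt "2 0 0 0" --pt "3 0 0 0" --pt "3 0 0 0" --pt "3 0 0 0"

```text
clock: 34.6
tcp_pos: [0.6093, -0.2169, 0.0179]
eef_rot: [0.534, 0.463, -0.525, 0.474]
contact_force: [-1.3, 0.1, 5.1]
opening: 0.0633
```

Emit:
apply_moves --pt "0 0 0 0" --pt "0 0 0 0" --pt "0 0 0 0" --pt "-10 0 0 0" --pt "-40 0 0 0" --pt "-100 0 0 0" --pt "-160 0 0 0" --pt "-160 120 -60 0" --pt "-160 120 -60 0" --pt "-160 120 -60 0" --pt "-160 120 -60 0" --grip 1

```text
clock: 35.98
tcp_pos: [0.733, -0.1708, 0.1796]
eef_rot: [0.534, 0.464, -0.525, 0.474]
contact_force: [0.7, -0.6, 0.2]
opening: 0.0855
```

```bash
python3 - <<'E'
from plan import *
plan((.128,-.509,.3,None))
snap("side","s21.png",(180,50,420,320),2.2); snap("top","t21.png",(160,120,540,290),2.1)
E
```

```text
t 35.98 tcp [ 0.733  -0.1708  0.1796] toolx [ 0.019 -0.003 -1.   ] jaw yaw -0.121 q [-0.28  0.74  0.63  0.    1.75 -0.16] open 0.0855 F [ 0.7 -0.6  0.2]
(0.128, -0.509, 0.3) -> [-130.9, -557.5, 408.5] 0
```

View pics/s21.png

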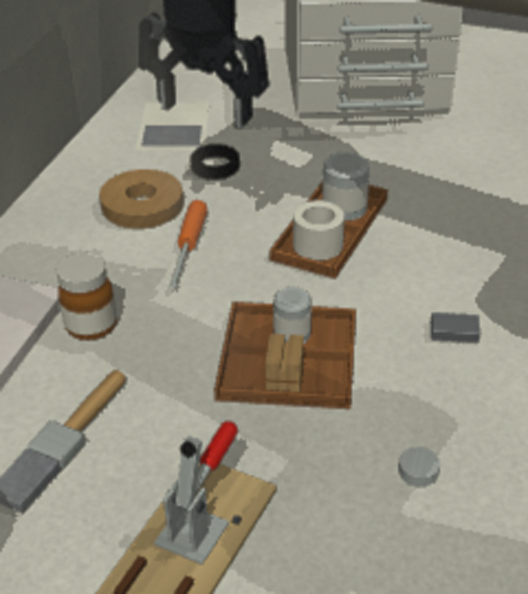

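View pics/t21.png

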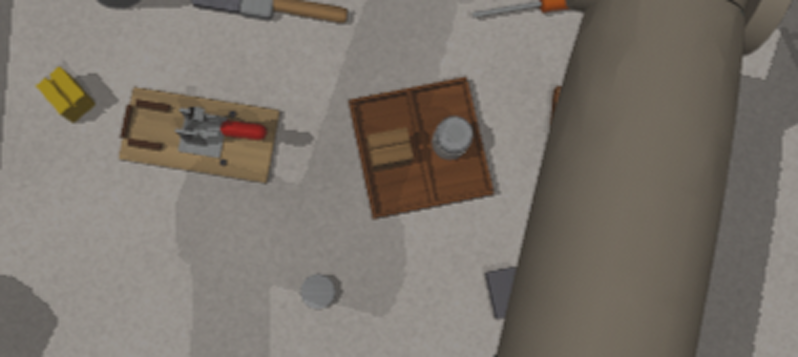

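All four look in place, but the arm hides the long tray from above. I move aside for a last check.

Emit:
apply_moves --pt "-60 0 0 0" --pt "-100 -40 -33 0" --pt "-100 -80 -66 0" --pt "-100 -120 -100 0" --pt "-100 -165 -135 0" --pt "-100 -210 -172 0" --pt "-100 -255 -210 0" --pt "-100 -300 -247 0" --pt "-100 -345 -285 0" --pt "-100 -390 -325 0" --pt "-100 -390 -325 0" --pt "-100 -390 -325 0"

```text
clock: 37.58
tcp_pos: [0.3826, 0.1978, 0.2738]
eef_rot: [0.535, 0.462, -0.524, 0.474]
contact_force: [-0.4, 0.4, 0.2]
opening: 0.0853
```

```bash
python3 - <<'E'
from fit import *
from plan import plan
plan()
cams={n:manip.camera(n) for n in("top","side")}
for n,sh in(("large_tin",[.598,-.308]),("tape_roll",[.609,-.216]),("small_tin",[.592,-.045]),("block",[.578,.023,1.77])):
    M[n]=M[n]+[0,0,.005]
    try: fit(n,sh+[0]*(3-len(sh)),cams,n=="block")
    except Exception as e: print(n,e)
snap("side","s22.png",(180,50,420,320),2.2); snap("top","t22.png",(200,120,520,290),2.5)
E
```

```text
t 37.58 tcp [0.3826 0.1978 0.2738] toolx [ 0.023 -0.003 -1.   ] jaw yaw -0.122 q [ 0.4  -0.24  1.59 -0.01  1.77  0.52] open 0.0853 F [-0.4  0.4  0.2]
large_tin
   (['top'], [0.5946, -0.3041], np.float64(0.88))
   (['side'], [0.5966, -0.3124], np.float64(0.794))
   (['top', 'side'], [0.5958, -0.306], np.float64(0.834))
tape_roll
   (['top'], [0.6077, -0.216], np.float64(0.871))
   (['side'], [0.6078, -0.2159], np.float64(0.944))
   (['top', 'side'], [0.6073, -0.2166], np.float64(0.905))
small_tin
   (['side'], [0.5951, -0.0548], np.float64(0.756))
block
   (['top'], [0.5777, 0.0269, 1.8], np.float64(0.944))
   (['side'], [0.5785, 0.0223, 1.7863], np.float64(0.873))
   (['top', 'side'], [0.5776, 0.0263, 1.7967], np.float64(0.907))
```

View pics/t22.png

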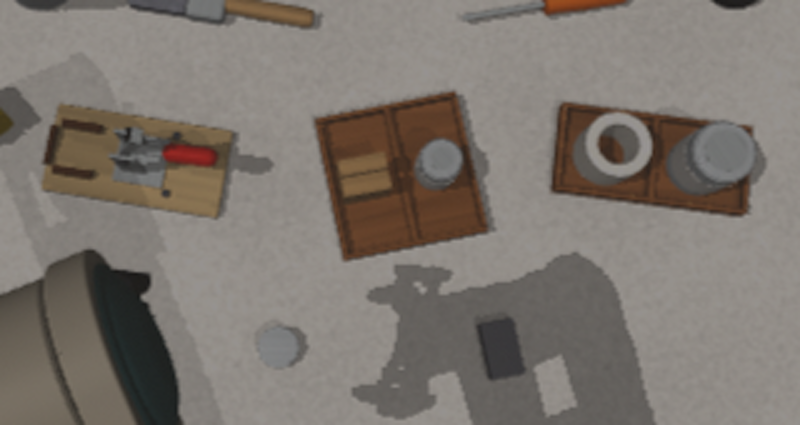

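View pics/s22.png

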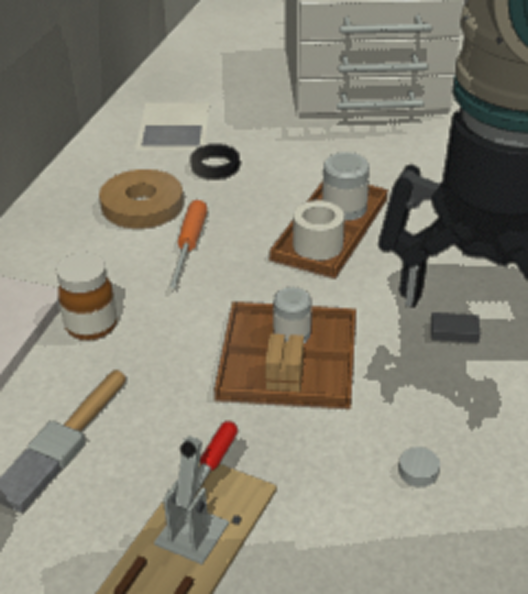

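All four stand in their compartments, the clamp is open and the arm is clear. I hold still briefly, then hand in.

Emit:
apply_moves --pt "0 0 0 0" --pt "0 0 0 0" --pt "0 0 0 0"

```text
clock: 38.55
tcp_pos: [0.3828, 0.1985, 0.273]
eef_rot: [0.534, 0.463, -0.525, 0.474]
contact_force: [0.5, 0.1, 0.5]
opening: 0.0852
```

```bash
python3 -c "
from cell import manip
print(manip.finish_job())"
```

```text
the job is handed in; nothing more can be done
None
```

Both kits are made up and I handed the job in at about 38.6 s; the hand-in gives no verdict.

**What I did:**
- **Clamp:** I flipped it open while the block was still in its nest. The first push did not hold and the handle came back, so I repeated it more slowly and the clamp stayed open.
- **Square tray:** The block and the small tin are in separate compartments.
- **Long tray:** The large tin and the tape roll are in separate compartments.

**Last checks:**
- **Both camera views:** All four things stand upright in separate compartments, the clamp is open and the arm touches nothing.
- **Measured positions:** The large tin, tape roll and block came out within about 4 mm of their targets when both cameras were combined. For the large tin and the block the two single views disagreed by 5 to 8 mm along y, but every reading was within tolerance.
- **Small tin, weaker check:** The top-view network missed it. The side view put it about 10 mm off, which I put down to the block hiding part of it. I relied on the pictures and on where the gripper released it.
- **Tool tilt:** The tool had drifted to about 0.02 rad off vertical by the end, but every thing was set down on its tray floor before release.

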